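# Load a covered board tester from a sprung rack, by feel

## Task

Load the circuit-board carriers that wait in the small rack into the covered tester and bring the finished one, which is in the tester already, back to the rack. First swing the rack's sprung hold-down finger up by its knob; then slide each waiting carrier, held by its grip post, along a lane of its own (the tester has three lanes) until it drops fully into the nest hidden under the roof, and set the finished carrier flat in a rack slot. At the end swing the finger down again over it; leave the rosin tin and the lighter where they are.

Things in the scene. Friction and masses are not known exactly. Their poses are not given: they have to be found in the camera images.
- tester: tester: grey plate 254 x 168 x 8 mm fixed to the desk, with three equal lanes side by side 56 mm apart along its y, x pointing away from the loading end; origin on its underside. In each lane, under the roof and out of sight beside a middle rail, the deck ends in a nest: a recess 73 mm long, 8 mm deep, set differently per lane: a seated carrier's centre lies anywhere from lane x = +7 to +51 mm
- lane_1: a lane along its own x, 55.5 mm wide; origin on its middle line at its underside, 8 mm above the desk. x -125 to -40 mm: open loading deck, top z = 14 mm, walls 45 mm apart up to z = 22. x -40 to 100: roof, underside z = 37, top z = 41 mm, with a 16 mm slit at y = 0 for the grip post; then a solid end. Deck and runners are smooth (friction 0.2). Lanes swap places between starts
- lane_2: lane like lane_1, same frame. A carrier goes in with its x along the lane; its origin is at lane z = 14 mm on the deck (13.7 under the roof) and 6 mm when seated. It must slide freely to fall: keep the fingers loosely round the post, or push it; at the nest's far wall it stops
- lane_3: lane like lane_1, same frame. To come out of a nest a carrier is lifted by 9 to 15 mm, drawn back level to the open deck, then lifted away
- waiting_1: waiting carrier in a rack slot (one of the three waiting ones may be absent): black sled 70 (x) x 40 (y) mm with a green circuit board and an upright grey grip post at its middle, 14 (x) x 10 (y) mm, from 14 to 75 mm above the underside; 0.17 to 0.33 kg. Two runners 11 mm wide, 9 mm high under its long sides; plate 5 mm over them. Origin: centre of the underside. All carriers look alike
- waiting_2: waiting carrier in another rack slot (may be absent); like waiting_1. Either end may go first
- waiting_3: waiting carrier in another rack slot (may be absent); like waiting_1
- finished: the finished carrier, like waiting_1; at the start it sits in the nest of one of the lanes, its post standing out of the slit; the other lanes are empty
- rack: small grey storage rack fixed to the desk, base 6 mm thick; origin at its underside, its x points towards the robot; three slots side by side along y, 53 mm apart. A slot is 74 (x) x 45 (y) mm inside, its walls 10 mm high (to z = 16 mm); a carrier lies in it with its x along the rack's x, origin at z = 6 mm
- slot_1 (a point): centre of the floor of the rack's slot at y = -53 mm in the rack's frame. On the desk between rack and tester stand other things: a glasses case, a small carton (82 mm high) and a clear box with its lid standing up to 170 mm, near x = 0.58, y = -0.09 m; pass above or close in front of them
- slot_2 (a point): centre of the floor of the rack's middle slot, at y = 0 in the rack's frame
- slot_3 (a point): centre of the floor of the rack's slot at y = +53 mm in the rack's frame
- finger (a joint): angle of the hold-down finger, rad: 0 down (its three steel prongs, 38 mm long, lie on the 7 mm of the carriers nearest the robot, 20 mm above the desk), 1.0 fully up. Its spring is over-centre: below 0.5 it pushes down, above 0.5 it pulls up and keeps it up; the knob takes up to 7 N to move
- finger_hinge (a point): point on the finger's hinge axis beside the lever: at x = 66, y = +111.5, z = 26 mm in the rack's frame. The axis runs along the rack's y
- knob (a point): centre of the black ball, 16 mm across, on the end of the finger's 8 mm lever, 62 mm from the hinge axis, outside the slots. Down: lever 0.5 rad from upright, away from the robot. Pushing the knob towards the robot (rack's +x) raises the finger until the lever leans 0.5 rad to the robot; pushing it back, at or below the ball's middle, lowers the finger
- rosin_tin: bystander: open tin of rosin, 67 mm across, 42 mm high; origin under its centre
- lighter: bystander: blue lighter lying on the desk, 89 mm along its x, 12 mm high; origin under its centre

How it is judged:
On the way:
1. the hold-down finger is swung up (beyond 0.8 rad) (value of joint finger above 0.8 rad), for 0.2 s.
At the end, for the whole second after the job is handed in: every waiting carrier rests fully down in the nest of a lane (its underside less than 9.5 mm above the lane's underside, level to 0.08 rad), the finished carrier lies flat in a rack slot (within 8 mm of its centre), the finger is down (below 0.15 rad) and all is at rest (((z of waiting_1 in the frame of lane_1 between 0 and 0.0095 m and x of waiting_1 in the frame of lane_1 between -0.01 and 0.07 m and y of waiting_1 in the frame of lane_1 between -0.008 and 0.008 m) or (z of waiting_1 in the frame of lane_2 between 0 and 0.0095 m and x of waiting_1 in the frame of lane_2 between -0.01 and 0.07 m and y of waiting_1 in the frame of lane_2 between -0.008 and 0.008 m) or (z of waiting_1 in the frame of lane_3 between 0 and 0.0095 m and x of waiting_1 in the frame of lane_3 between -0.01 and 0.07 m and y of waiting_1 in the frame of lane_3 between -0.008 and 0.008 m)) and angle between each of waiting_1, waiting_2, waiting_3, finished's own z axis and vertical below 0.08 rad and linear speed of each of waiting_1, waiting_2, waiting_3, finished below 0.02 m/s and ((z of waiting_2 in the frame of lane_1 between 0 and 0.0095 m and x of waiting_2 in the frame of lane_1 between -0.01 and 0.07 m and y of waiting_2 in the frame of lane_1 between -0.008 and 0.008 m) or (z of waiting_2 in the frame of lane_2 between 0 and 0.0095 m and x of waiting_2 in the frame of lane_2 between -0.01 and 0.07 m and y of waiting_2 in the frame of lane_2 between -0.008 and 0.008 m) or (z of waiting_2 in the frame of lane_3 between 0 and 0.0095 m and x of waiting_2 in the frame of lane_3 between -0.01 and 0.07 m and y of waiting_2 in the frame of lane_3 between -0.008 and 0.008 m)) and ((z of waiting_3 in the frame of lane_1 between 0 and 0.0095 m and x of waiting_3 in the frame of lane_1 between -0.01 and 0.07 m and y of waiting_3 in the frame of lane_1 between -0.008 and 0.008 m) or (z of waiting_3 in the frame of lane_2 between 0 and 0.0095 m and x of waiting_3 in the frame of lane_2 between -0.01 and 0.07 m and y of waiting_3 in the frame of lane_2 between -0.008 and 0.008 m) or (z of waiting_3 in the frame of lane_3 between 0 and 0.0095 m and x of waiting_3 in the frame of lane_3 between -0.01 and 0.07 m and y of waiting_3 in the frame of lane_3 between -0.008 and 0.008 m)) and (horizontal distance between finished and slot_1 below 0.008 m or horizontal distance between finished and slot_2 below 0.008 m or horizontal distance between finished and slot_3 below 0.008 m) and z of finished in the frame of rack below 0.01 m and value of joint finger below 0.15 rad); the robot touches nothing.
It fails at once if a waiting carrier is pulled up out of its slot with the finger still down (value of joint finger below 0.4 rad and ((horizontal distance between waiting_1 and slot_1 below 0.03 m and z of waiting_1 in the frame of rack between 0.014 and 0.04 m) or (horizontal distance between waiting_1 and slot_2 below 0.03 m and z of waiting_1 in the frame of rack between 0.014 and 0.04 m) or (horizontal distance between waiting_1 and slot_3 below 0.03 m and z of waiting_1 in the frame of rack between 0.014 and 0.04 m) or (horizontal distance between waiting_2 and slot_1 below 0.03 m and z of waiting_2 in the frame of rack between 0.014 and 0.04 m) or (horizontal distance between waiting_2 and slot_2 below 0.03 m and z of waiting_2 in the frame of rack between 0.014 and 0.04 m) or (horizontal distance between waiting_2 and slot_3 below 0.03 m and z of waiting_2 in the frame of rack between 0.014 and 0.04 m) or (horizontal distance between waiting_3 and slot_1 below 0.03 m and z of waiting_3 in the frame of rack between 0.014 and 0.04 m) or (horizontal distance between waiting_3 and slot_2 below 0.03 m and z of waiting_3 in the frame of rack between 0.014 and 0.04 m) or (horizontal distance between waiting_3 and slot_3 below 0.03 m and z of waiting_3 in the frame of rack between 0.014 and 0.04 m))).
It fails at once if the rosin tin is moved by more than 3 cm (distance of rosin_tin from where it was at the start of the episode above 0.03 m).
It fails at once if the lighter is moved by more than 3 cm (distance of lighter from where it was at the start of the episode above 0.03 m).
Of waiting_1, waiting_2, waiting_3 only 2 to 3 are there at a start; the rules pass over those that are not, and their reading is None.
At some moment in a run one of waiting_1, waiting_2, waiting_3, finished may be knocked a few centimetres aside while the robot is not near it.
It also fails if it takes over 210 s, if anything falls off the work surface, if the arm or the gripper's body presses on something with over 40 N, if the wrist force passes 120 N, or if a joint passes its speed limit or range.

## Robot

A 7-joint arm with a two-finger parallel gripper is mounted at the origin on a cart in front of the work surface, level with it; the furniture and walls round the work are solid. World frame = base frame: x ahead of the robot, y to its left, z up, the work surface at z = 0. Lengths are in m, angles in rad, forces in N, time in s.
With the tool pointing down it reaches from about 0.4 to 0.85 m from the base axis. Payload 10.4 kg.
Tool frame: the origin (TCP) lies between the finger pads; the fingertips stand 11 mm ahead of it and the grasp point (between the pads) lies 8 mm behind it; z points along the fingers, y is the line along which they close (so a half turn about z gives the same grasp; the last joint's range is limited). The gripper opens to 85 mm and grips with 20 to 120 N. Pads are 22 mm wide; open, the fingers measure 114 mm over their backs; the gripper's body (76 mm by 85 mm) begins 54 mm behind the grasp point. The pads swing forward as they close: fully open they stand 13 mm farther back than shut.
Start: joints at [1.22, 0.332, -0.065, 1.46, 0.022, 1.35, -0.088], TCP at [0.201, -0.592, 0.202] pointing down, gripper open.
Joint ranges: [-2.6, 2.6], [-0.5, 2.12], [-1.47, 1.34], [0.16, 2.42], [-1.27, 4.41], [0.06, 2.06], [-2.6, 2.6]. Speed limits (rad/s): [2.22, 2.22, 2.79, 2.79, 3.14, 3.14, 3.14].

## Interface

Orientations are given as [roll, pitch, yaw] about the fixed x, y, z axes, in that order (R = Rz(yaw) Ry(pitch) Rx(roll)).
In Python, from bench import bot gives the robot as it stands. Calls block until the motion is done:
- bot.move_pose(position, orientation): joint-space move of the TCP to a pose.
- bot.servo_line(position, max_speed=0.15, attitude=None): straight line of the TCP; attitude=None keeps the orientation; max_speed is the mean speed in m/s.
- bot.move_j(angles): joint-space move.
- bot.open_gripper() and bot.close_gripper(effort=None): open the fingers fully, or close them until they stop; effort is the grip in N (None keeps the last).
- bot.dwell(seconds).
- bot.inverse_kinematics(position, orientation): joint angles nearest the present ones, or None.
- bot.snapshot(name): name is "scene" or "top" or "wrist"; returns a dict with "pixels" (480x640x3 uint8, red, green, blue), "intrinsics" (3x3 intrinsics, pixels), "rvec" (rotation vector, rad) and "tvec" (3), from world to camera coordinates, as OpenCV has them; the wrist camera has in their place "T_tool_cam" (4x4, takes a point from camera to tool coordinates, whose origin is the TCP and whose axes are the flange's). Camera axes: x right, y down, z forward; pixel columns grow to the right and rows downward; lengths in m; the calibration is good to about 2 mm. A picture is of the moment at which its call begins: read the wrist's pose just before it. There is no depth.
A pose or a line that the arm cannot do raises bot.MotionError and nothing moves.
- bot.hand_in(): hands the job in; it is judged then, once.
Readings, each from a call of its own:
- bot.read_t(): time.
- bot.read_joint_positions(): joint angles.
- bot.read_joint_vel(): joint speeds.
- bot.read_effort(): joint torques, N m.
- bot.read_ee_pos(): TCP position.
- bot.read_eef_rot(): TCP orientation.
- bot.read_force(): force on the tool from outside, world axes, zero at the start.
- bot.read_wrist_torque(): the same for the moment, N m.
- bot.read_gripper_width(): opening from 0.0 (shut) to 1.0 (fully open).
- bot.read_gripper_force(): force on a finger pad.
Only numpy, scipy, OpenCV 4.12 (cv2) and the standard library are available. Lean on these libraries where they do the work, as an engineer would, in place of code of your own. Each camera call takes 0.05 s, during which the arm holds its last target. There are 200 camera calls.

## Working session

There is one attempt and no reset: what is moved stays moved. The work goes in short steps, each a Python script; the robot and the scene stay as the last script left them, time stands still between calls to the robot, and variables do not carry over. Pictures are saved under pics/ and viewed, at most 14 in all, crops included, and the job is handed in when it is done.

```bash
ls; mkdir -p pics
python3 - <<'E'
from bench import bot
import cv2,numpy as np
for n in("scene","top"):
    s=bot.snapshot(n); cv2.imwrite(f"pics/{n}0.png",s["pixels"][:,:,::-1])
    R=cv2.Rodrigues(np.array(s["rvec"],float))[0]; print(n,s["intrinsics"],"cam",-R.T@np.ravel(s["tvec"]),R)
print(bot.read_t(),bot.read_ee_pos(),bot.read_eef_rot())
E
```

```text
pics
scene [[604.63973712   0.         321.96760457]
 [  0.         604.63973712 238.37881711]
 [  0.           0.           1.        ]] cam [-0.48559077  0.85215307  0.84462518] [[-0.59092938 -0.80672234 -0.00123484]
 [-0.41944396  0.30855223 -0.85373432]
 [ 0.68910756 -0.50397875 -0.5207074 ]]
top [[537.39343385   0.         310.88317148]
 [  0.         537.39343385 247.17250618]
 [  0.           0.           1.        ]] cam [0.42424592 0.09179284 1.3486487 ] [[ 1.00420151e-02 -9.99948395e-01  1.53769342e-03]
 [-9.98504401e-01 -1.01101359e-02 -5.37284465e-02]
 [ 5.37412202e-02 -9.95851777e-04 -9.98554400e-01]]
0.1 [ 0.20113228 -0.59137316  0.20172711] [-3.14037130e+00  3.97506180e-05  3.27880457e-01]
```

View pics/top0.png

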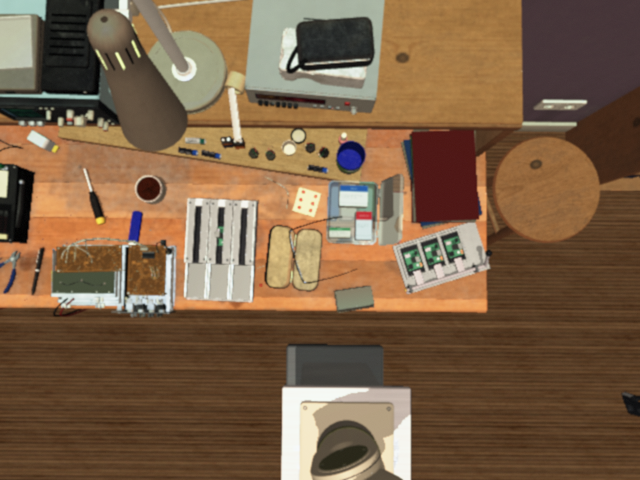

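View pics/scene0.png

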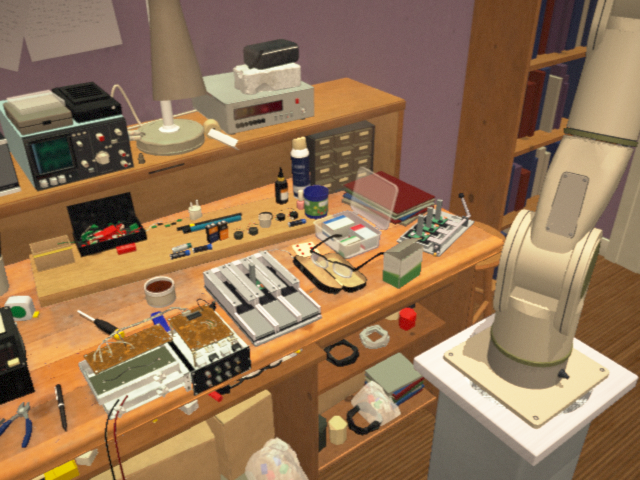

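The top view shows the tester at cols 185-257, rows 198-300, with the finished carrier in its middle lane (220,237). The rack is at cols 395-490, rows 225-290 with three carriers, and its knob is near (488,253). The scene view confirms this: the knob lever leans away from the robot and the lamp stands behind the tester.

```bash
cat > h.py <<'E'
from bench import bot
import cv2,numpy as np
from scipy.spatial.transform import Rotation as Ro
def shot(n,name=None):
    if n=="wrist":
        p=np.array(bot.read_ee_pos());R=Ro.from_euler('xyz',bot.read_eef_rot()).as_matrix()
    s=bot.snapshot(n)
    if n=="wrist":
        T=np.array(s["T_tool_cam"]);s["Rwc"]=R@T[:3,:3];s["c"]=p+R@T[:3,3]
    else:
        Rc=cv2.Rodrigues(np.array(s["rvec"],float))[0];s["Rwc"]=Rc.T;s["c"]=-Rc.T@np.ravel(s["tvec"])
    s["K"]=np.array(s["intrinsics"])
    if name: cv2.imwrite(f"pics/{name}.png",s["pixels"][:,:,::-1]); np.savez(f"pics/{name}.npz",K=s["K"],Rwc=s["Rwc"],c=s["c"],pixels=s["pixels"])
    return s
def ray(s,u,z):
    d=s["Rwc"]@np.linalg.inv(s["K"])@np.array([u[0],u[1],1.]);return s["c"]+d*(z-s["c"][2])/d[2]
def proj(s,P):
    q=s["K"]@(s["Rwc"].T@(np.array(P)-s["c"]));return q[:2]/q[2]
E
python3 - <<'E'
from h import *
np.set_printoptions(precision=3,suppress=True)
s=shot("top")
for u,z in [((188,198),.049),((257,200),.049),((254,301),.022),((185,299),.022),((397,238),.016),((473,224),.016),((488,263),.006),((405,290),.006),((488,253),.08),((136,226),.012),((149,188),.042)]: print(u,ray(s,u,z))
print(bot.snapshot("wrist")["T_tool_cam"],s["K"])
for p in ([.55,-.27,.30],[.53,.33,.30],[.50,.33,.2],[.5,0,.35]):
  for yaw in (0,1.57,-1.57,.33):
    print(p,yaw,bot.inverse_kinematics(p,[np.pi,0,yaw]))
E
```

```text
(188, 198) [0.611 0.391 0.049]
(257, 200) [0.608 0.223 0.049]
(254, 301) [0.362 0.229 0.022]
(185, 299) [0.365 0.399 0.022]
(397, 238) [ 0.521 -0.123  0.016]
(473, 224) [ 0.558 -0.313  0.016]
(488, 263) [ 0.461 -0.353  0.006]
(405, 290) [ 0.392 -0.145  0.006]
(488, 253) [ 0.483 -0.328  0.08 ]
(136, 226) [0.545 0.527 0.012]
(149, 188) [0.636 0.488 0.042]
[[ 0.    -0.954 -0.299  0.076]
 [ 1.     0.     0.001 -0.   ]
 [-0.001 -0.299  0.954 -0.171]
 [ 0.     0.     0.     1.   ]] [[537.393   0.    310.883]
 [  0.    537.393 247.173]
 [  0.      0.      1.   ]]
[0.55, -0.27, 0.3] 0 [ 0.644  0.296 -0.341  1.318  0.098  1.544 -1.256]
[0.55, -0.27, 0.3] 1.57 [ 0.774  0.318 -0.517  1.31   0.155  1.553  0.275]
[0.55, -0.27, 0.3] -1.57 [-0.424  0.453  1.162  1.377 -0.414  1.573 -2.445]
[0.55, -0.27, 0.3] 0.33 [ 0.647  0.296 -0.345  1.317  0.099  1.544 -0.927]
[0.53, 0.33, 0.3] 0 [ 0.146  0.548 -1.199  1.254  0.509  1.657 -2.52 ]
[0.53, 0.33, 0.3] 1.57 [ 0.08   0.485 -1.054  1.257  0.418  1.625 -0.896]
[0.53, 0.33, 0.3] -1.57 [ 0.163  0.571 -1.246  1.253  0.541  1.67   2.175]
[0.53, 0.33, 0.3] 0.33 [ 0.147  0.55  -1.204  1.254  0.512  1.659 -2.192]
[0.5, 0.33, 0.2] 0 [-0.771  0.273  0.135  1.546 -0.038  1.325 -2.202]
[0.5, 0.33, 0.2] 1.57 [ 0.127  0.469 -1.051  1.496  0.409  1.413 -0.943]
[0.5, 0.33, 0.2] -1.57 [ 0.224  0.568 -1.242  1.492  0.538  1.464  2.117]
[0.5, 0.33, 0.2] 0.33 [ 0.207  0.546 -1.205  1.493  0.511  1.452 -2.249]
[0.5, 0, 0.35] 0 [ 0.691  0.072 -0.82   1.485  0.053  1.607 -1.696]
[0.5, 0, 0.35] 1.57 [ 0.723  0.076 -0.855  1.484  0.058  1.607 -0.129]
[0.5, 0, 0.35] -1.57 None
[0.5, 0, 0.35] 0.33 [ 0.69   0.072 -0.818  1.485  0.053  1.607 -1.366]
```

Run:
```python
from h import *
np.set_printoptions(precision=3,suppress=True)
bot.move_pose([.48,-.17,.33],[np.pi,0,1.76]); print(bot.read_joint_positions(),bot.read_t())
shot("wrist","rack1")
bot.move_pose([.49,.33,.36],[np.pi,0,1.54]); print(bot.read_joint_positions(),bot.read_t())
shot("wrist","test1")
```

```text
[ 0.848  0.079 -0.628  1.513  0.046  1.566  0.407] 2.0917
[ 0.164  0.46  -1.233  1.224  0.439  1.738 -0.987] 3.9583
```

View pics/rack1.png

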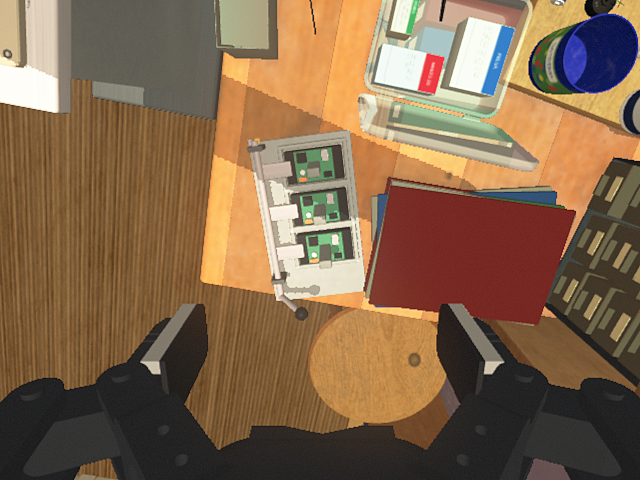

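View pics/test1.png

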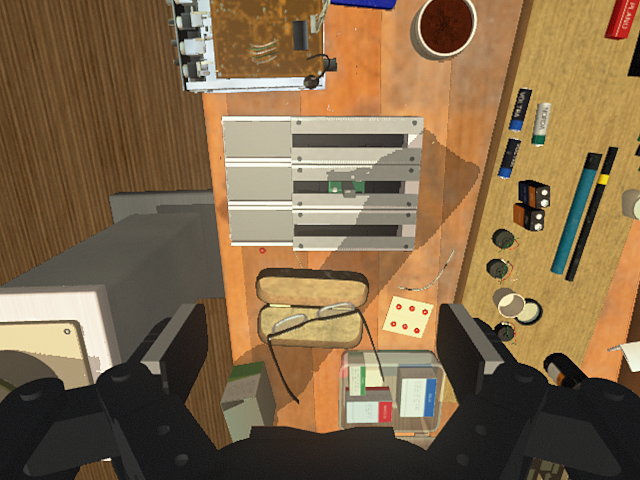

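The first image shows the rack at (250-363,131-300), the knob at (302,313) and three carriers at about (315,164), (320,208) and (325,245). In the second, the tester deck and roof span (222-423,117-250), with the finished post near (350,185). I'll zoom in on both.

Run:
```python
import cv2
a=cv2.imread("pics/rack1.png")[120:330,230:390];b=cv2.imread("pics/test1.png")[105:260,215:430]
cv2.imwrite("pics/rack1z.png",cv2.resize(a,None,fx=2.8,fy=2.8,interpolation=cv2.INTER_CUBIC))
cv2.imwrite("pics/test1z.png",cv2.resize(b,None,fx=3.6,fy=3.6,interpolation=cv2.INTER_CUBIC))
```

```text
(no output)
```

View pics/rack1z.png

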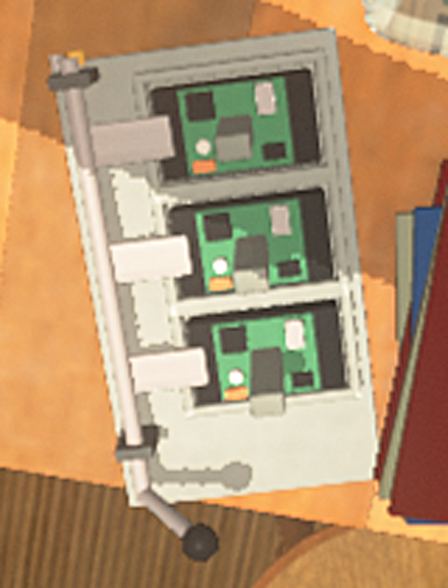

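View pics/test1z.png

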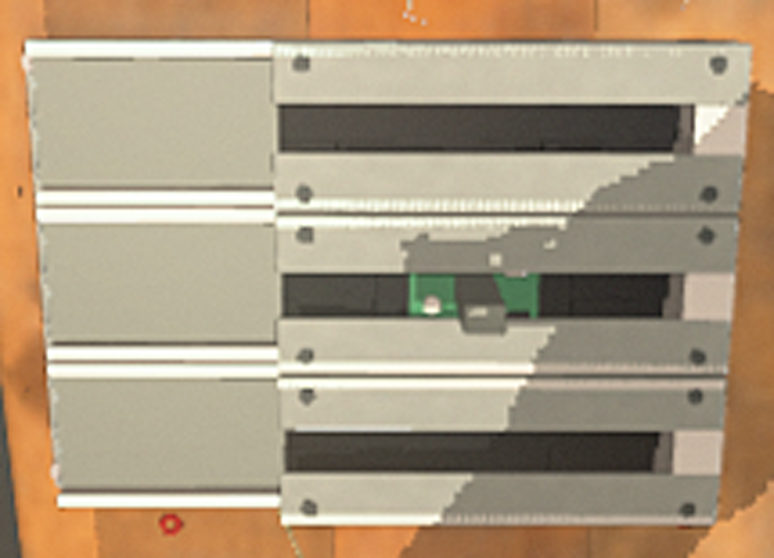

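Rack crop: post tops at about (236,138), (250,277) and (267,405), knob at (199,541), prongs down. Tester crop: slit rows at about 128, 295 and 452, roof front edge at col ~278, finished post top at (484,319). Next I convert these to world points.

Run:
```python
from h import *
np.set_printoptions(precision=4,suppress=True)
r=np.load("pics/rack1.npz");t=np.load("pics/test1.npz");print(r["K"][0,0],r["c"],t["c"])
# green boards in rack
hsv=cv2.cvtColor(r["pixels"],cv2.COLOR_RGB2HSV)
m=cv2.inRange(hsv,(60,80,60),(85,255,255));m[:,:280]=0;m[:130]=0;m[280:]=0;m[:,360:]=0
m=cv2.morphologyEx(m,cv2.MORPH_CLOSE,np.ones((9,9)))
c=[k for k in cv2.findContours(m,cv2.RETR_EXTERNAL,cv2.CHAIN_APPROX_NONE)[0] if cv2.contourArea(k)>200]
for k in c:
    P=np.array([ray(r,u,.022)[:2] for u in k[:,0,:]],np.float32)
    print("board",cv2.minAreaRect(P*1000))
R=lambda u,z:ray(r,(u[0]/2.8+230-.32,u[1]/2.8+120-.32),z)
T=lambda u,z:ray(t,(u[0]/3.6+215-.36,u[1]/3.6+105-.36),z)
for n,q in dict(car1=[(150,88),(312,70),(325,160),(163,180)],car2=[(168,203),(322,187),(335,278),(185,300)],car3=[(190,315),(340,297),(350,388),(195,405)]).items():
    P=np.array([R(u,.02) for u in q]);print(n,P.mean(0),np.linalg.norm(P-np.roll(P,1,0),axis=1))
for n,u,z in [("post1",(236,136),.081),("post2",(250,277),.081),("post3",(267,405),.081),("knob",(199,541),.080)]:print(n,R(u,z))
print("rackcorner",*[R(u,.006)[:2] for u in[(52,60),(335,28),(378,482),(130,506)]])
print("finpost",T((484,319),.089))
for n,q,z in [("slitA",[(279,104),(279,154),(672,107),(665,153)],.049),("slitB",[(282,273),(283,317),(655,273),(652,319)],.049),("slitC",[(286,431),(287,474),(640,431),(636,474)],.049),("roof",[(276,42),(282,524),(752,45),(716,526)],.049),("walls",[(25,47),(37,202),(47,360),(58,501)],.030)]:
    print(n,*[T(u,z)[:2] for u in q])
```

```text
394.80166908182105 [ 0.4658 -0.0966  0.5001] [0.4934 0.4053 0.5303]
board ((499.7929992675781, -261.03192138671875), (45.57335662841797, 37.26150894165039), 17.740951538085938)
board ((483.5963134765625, -211.34527587890625), (45.780029296875, 36.781097412109375), 18.595449447631836)
board ((467.10577392578125, -161.01087951660156), (45.25688552856445, 36.206092834472656), 18.31990623474121)
car1 [ 0.4678 -0.1599  0.02  ] [0.0399 0.0695 0.0389 0.0713]
car2 [ 0.4837 -0.2099  0.02  ] [0.045  0.0681 0.0419 0.0685]
car3 [ 0.5005 -0.2591  0.02  ] [0.044  0.0685 0.0443 0.0726]
post1 [ 0.4678 -0.156   0.081 ]
post2 [ 0.4831 -0.2093  0.081 ]
post3 [ 0.4998 -0.261   0.081 ]
knob [ 0.4831 -0.3278  0.08  ]
rackcorner [ 0.3832 -0.149 ] [ 0.5018 -0.1129] [ 0.567  -0.3202] [ 0.4494 -0.3558]
finpost [0.521  0.3137 0.089 ]
slitA [0.4569 0.3794] [0.456  0.3633] [0.5861 0.3743] [0.5842 0.3595]
slitB [0.4549 0.3235] [0.4544 0.3083] [0.5819 0.3195] [0.5812 0.3036]
slitC [0.4533 0.2675] [0.4528 0.2516] [0.578  0.2636] [0.5769 0.2477]
roof [0.457  0.3989] [0.45   0.2328] [0.6115 0.3931] [0.6061 0.2271]
walls [0.3707 0.3998] [0.3693 0.3479] [0.3669 0.2914] [0.3655 0.2377]
```

Everything agrees: slot pitch is 53 mm, lane pitch 56 mm, and the knob lies within 1 mm of its predicted place. I'll store the frames and raise the finger.

```bash
cat >> h.py <<'E'
np.set_printoptions(precision=4,suppress=True)
RX=np.array([-.951,-.310]);RY=np.array([.310,-.951]);RO=np.array([.4835,-.2111]);RYAW=1.886
def rk(x,y,z): return np.r_[RO+RX*x+RY*y,z]
LX=np.array([np.cos(.0345),-np.sin(.0345)]);LO={'A':np.array([.4565,.3714]),'B':np.array([.4546,.3159]),'C':np.array([.453,.2596])};LYAW=np.pi/2-.0345
def ln(l,x,z,y=0): return np.r_[LO[l]+LX*(x+.040)+np.array([-LX[1],LX[0]])*y,z]
def st(m=""): print(m,"t%.1f"%bot.read_t(),np.array(bot.read_ee_pos()),"F",np.array(bot.read_force()),"w%.3f"%bot.read_gripper_width())
E
python3 - <<'E'
from h import *
bot.close_gripper(20)
bot.move_pose([.47,-.15,.30],[np.pi,0,RYAW]); 
bot.move_pose(rk(0,.1115,.20),[np.pi,0,RYAW]); st()
bot.servo_line(rk(0,.1115,.079),.12); st()
for x in (.03,.045,.06,.07): bot.servo_line(rk(x,.1115,.079),.06); st(x)
shot("wrist","f1")
bot.servo_line(rk(.055,.1115,.079),.06); bot.servo_line(rk(.055,.1115,.25),.15)
bot.open_gripper()
bot.move_pose(rk(-.005,-.053+.02,.30),[np.pi,0,RYAW]);shot("wrist","rack2");st()
E
```

```text
t7.4 [ 0.5191 -0.3151  0.2013] F [0.3335 0.7555 0.8865] w0.003
 t8.5 [ 0.5186 -0.3173  0.0798] F [ 0.1215 -0.2093  0.0157] w-0.001
0.03 t9.2 [ 0.4895 -0.3266  0.0791] F [0.4998 0.67   0.8816] w-0.001
0.045 t9.6 [ 0.4748 -0.3315  0.079 ] F [ 0.229   0.6205 -0.0003] w-0.005
0.06 t10.0 [ 0.4606 -0.3362  0.079 ] F [-0.2922  0.2132  0.3994] w-0.000
0.07 t10.3 [ 0.4511 -0.3392  0.079 ] F [ 0.1644 -0.2413 -0.0348] w-0.001
 t13.6 [ 0.4778 -0.1789  0.2999] F [ 0.2498  0.7822 -1.0823] w1.002
```

View pics/rack2.png

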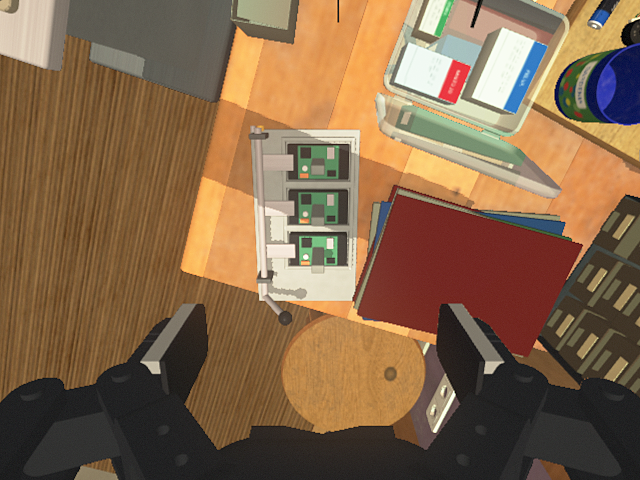

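Run:
```python
from h import *
r=np.load("pics/rack2.npz")
for x in (.036,.066,.096): print(x,proj(r,rk(x,.1115,.080 if x!=.066 else .088)))
for y in (-.053,0,.053): print(proj(r,rk(0,y,.081)),proj(r,rk(0,y,.022)))
r=np.load("pics/f1.npz");print(proj(r,rk(.036,.1115,.08)),proj(r,rk(.096,.1115,.08)))
```

```text
0.036 [285.0902 317.8481]
0.066 [256.9685 321.493 ]
0.096 [231.133  317.7636]
[317.0385 169.6839] [317.7348 162.0657]
[317.187  221.5298] [317.8413 207.8405]
[317.3243 269.4678] [317.9406 250.5725]
[395.4667 280.3607] [267.0262 280.3092]
```

View pics/f1.png

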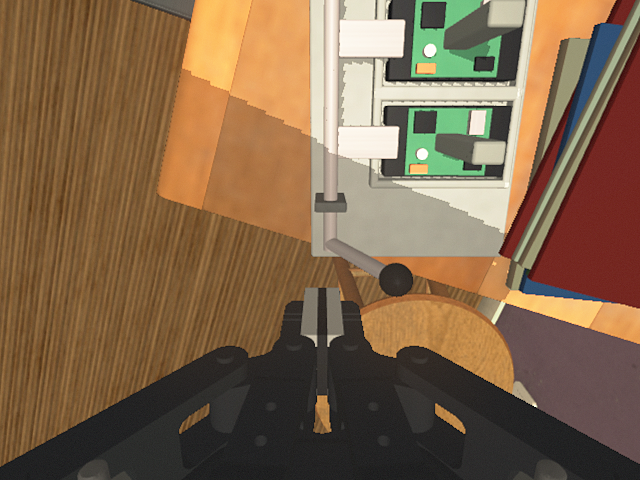

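Run:
```python
from h import *
r=np.load("pics/f1.npz")
for x in(.0425,.07): 
  for y in (.1005,.1115,.1225): print(x,y,proj(r,rk(x,y,.068)),proj(r,rk(x,y,.079)))
for u in ((305,289),(340,289)): print([((ray(r,u,z)[:2]-RO)@RX,(ray(r,u,z)[:2]-RO)@RY) for z in (.068,.08,.09)])
```

```text
0.0425 0.1005 [379.0422 249.495 ] [382.3048 257.5431]
0.0425 0.1115 [378.0905 270.3884] [381.2415 279.4775]
0.0425 0.1225 [377.1701 290.5941] [380.2152 300.6498]
0.07 0.1005 [322.663  249.4796] [322.675  257.5248]
0.07 0.1115 [322.6547 270.3684] [322.666  279.4542]
0.07 0.1225 [322.6467 290.5699] [322.6573 300.6219]
[(np.float64(0.07893146716074911), np.float64(0.12169718100836313)), (np.float64(0.07835101920062593), np.float64(0.11600047421865262)), (np.float64(0.07786731256718987), np.float64(0.11125321856056054))]
[(np.float64(0.06128860879793221), np.float64(0.12168872848582654)), (np.float64(0.06187437983992906), np.float64(0.11599258042034288)), (np.float64(0.06236252237492641), np.float64(0.11124579036577315))]
```

The finger did not rise: the knob is still at its down position (396,280), and the shut fingertips at (322,289) sit about 40 px lower in the image than expected. I'll check the tip's real place from a second view.

Run:
```python
from h import *
bot.close_gripper(20)
bot.move_pose(rk(-.01,.1115,.20),[np.pi,0,RYAW]);bot.servo_line(rk(-.01,.1115,.07),.12); st()
p=np.array(bot.read_ee_pos()); s=shot("scene","sc1")
im=s["pixels"][:,:,::-1].copy()
for dz,c in((0,(0,0,255)),(-.011,(0,255,0)),(.03,(255,0,0))):
    q=proj(s,p+[0,0,dz]);print(q);cv2.circle(im,tuple(np.round(q*8).astype(int)),8,c,-1,shift=3)
q=proj(s,p).astype(int);im=im[q[1]-75:q[1]+75,max(0,q[0]-100):q[0]+100]
cv2.imwrite("pics/sc1z.png",cv2.resize(im,None,fx=4,fy=4,interpolation=cv2.INTER_CUBIC))
```

```text
t16.3 [ 0.5281 -0.3141  0.0708] F [-0.72    0.5994  0.5091] w0.002
[444.6729 193.8418]
[444.2631 197.3423]
[445.8048 184.1731]
```

View pics/sc1z.png

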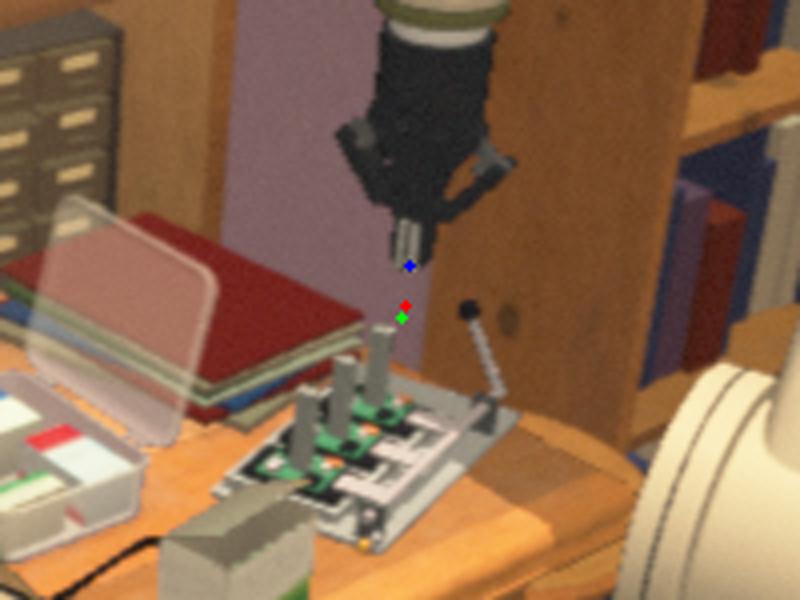

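The scene picture shows the shut tips ending at (410,268), beside my TCP+30 mm mark at (410,265). So the real tips are about 30 mm above the reported TCP, not 11 mm below it, and the push went over the knob. I'll push with the TCP 41 mm lower, watch the force, and then calibrate the tip by touching a tester deck.

Run:
```python
from h import *
bot.servo_line(rk(-.01,.1115,.038),.1); st()
for x in (.01,.02,.03,.045,.06,.075): bot.servo_line(rk(x,.1115,.038),.06); st(x)
s=shot("wrist","f2")
print("knob up px",proj(s,rk(.096,.1115,.08)),"down",proj(s,rk(.036,.1115,.08)))
g=cv2.cvtColor(s["pixels"],cv2.COLOR_RGB2GRAY);cv2.imwrite("pics/f2z.png",s["pixels"][100:400,100:500,::-1])
```

```text
t16.8 [ 0.5272 -0.3137  0.0373] F [0.1281 0.0652 0.7445] w-0.003
0.01 t17.3 [ 0.5082 -0.3208  0.0382] F [ 0.3561  0.4535 -0.6535] w-0.003
0.02 t17.6 [ 0.5005 -0.3227  0.039 ] F [4.7301 1.7473 1.2707] w0.000
0.03 t17.9 [ 0.4906 -0.3263  0.0389] F [5.0044 0.5052 3.9482] w0.004
0.045 t18.3 [ 0.4743 -0.3314  0.0374] F [-0.2963 -0.11   -0.062 ] w0.002
0.06 t18.7 [ 0.4605 -0.3361  0.038 ] F [0.6045 0.7261 0.3478] w0.002
0.075 t19.1 [ 0.4473 -0.3399  0.0382] F [ 4.8414  1.6589 -2.1356] w-0.005
knob up px [262.9527 327.0589] down [425.5031 327.1202]
```

View pics/f2z.png

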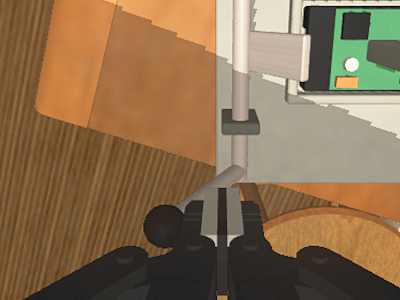

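The knob is now at (262,325) in the full frame, the up position, and the push force peaked at 5 N and then dropped, so the finger is up. Now the tip calibration on the lane B deck.

Run:
```python
from h import *
bot.servo_line(rk(.055,.1115,.038),.1); bot.servo_line(rk(.055,.1115,.22),.25)
bot.move_pose([.45,.05,.28],[np.pi,0,LYAW])
bot.move_pose(ln('B',-.085,.1),[np.pi,0,LYAW]); bot.servo_line(ln('B',-.085,.005),.15); st()
f0=np.array(bot.read_force())[2]
z=.005
while z>-.03:
    z-=.001; bot.servo_line(ln('B',-.085,z),.02)
    f=np.mean([bot.read_force()[2] for _ in range(3)])
    if abs(f-f0)>4: break
st(z); print(f0,f)
bot.servo_line(ln('B',-.085,.2),.3)
```

```text
t23.9 [0.4102 0.3178 0.0059] F [0.5249 0.6054 0.5197] w0.001
-0.007 t26.9 [ 0.4098  0.3176 -0.0067] F [-0.7557 -0.196   4.7755] w0.001
0.5196568166202615 4.775482779301009
```

Contact came at TCP z = -6.7 mm on the 22 mm deck, so the tips are at TCP z + 29 mm and the grasp point at TCP z + 48 mm. I'll use that. First carrier: slot 1 to lane C.

```bash
cat >> h.py <<'E'
ZG=.027  # TCP z for gripping a carrier whose origin is at z=.006
V=lambda yaw:[np.pi,0,yaw]
def transit(to,yaw): # high via-point between rack and tester
    bot.move_pose([.45,.04,.27],V((RYAW+LYAW)/2)); bot.move_pose(to,V(yaw))
def pick_rack(x,y):
    bot.open_gripper(); bot.move_pose(rk(x,y,.13),V(RYAW)); bot.servo_line(rk(x,y,ZG),.15)
    bot.close_gripper(40); st("grip"); bot.servo_line(rk(x,y,.20),.2); st("lifted")
def place_deck(l,y=0):
    bot.move_pose(ln(l,-.082,.13,y),V(LYAW)); bot.servo_line(ln(l,-.082,ZG+.025,y),.15); bot.servo_line(ln(l,-.082,ZG+.0165,y),.03); st("placed")
def push(l,x0=-.082,xmax=.056,lim=5):
    bot.servo_line(ln(l,x0-.03,.031),.15); F0=np.array(bot.read_force())@np.r_[LX,0]
    bot.servo_line(ln(l,min(-.02,xmax)-.016,.031),.06); st("pushing")
    x=-.02
    while x<xmax:
        x+=.002; bot.servo_line(ln(l,x-.016,.031),.05); f=np.mean([np.array(bot.read_force())@np.r_[LX,0] for _ in range(2)])
        if abs(f-F0)>lim: break
    st("stop x=%.3f f=%.1f"%(x,f-F0))
E
python3 - <<'E'
from h import *
bot.open_gripper()
transit(rk(0,-.053,.2),RYAW)
d=np.array([.4671,-.1610])-RO; pick_rack(d@RX,d@RY)
transit(ln('C',-.082,.2),LYAW); place_deck('C')
s=shot("wrist","pl1"); cv2.imwrite("pics/pl1z.png",s["pixels"][100:450,50:590,::-1])
E
```

```text
grip t32.5 [ 0.4672 -0.161   0.027 ] F [ 0.411   0.1325 -0.0024] w0.154
lifted t33.6 [ 0.4663 -0.1608  0.1987] F [ 0.4705 -0.7494 -2.9117] w0.149
placed t36.8 [0.411  0.261  0.0435] F [-0.4118  0.1111 -3.3374] w0.149
```

View pics/pl1z.png

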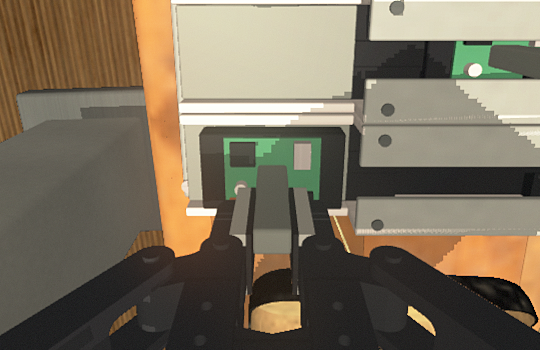

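The carrier sits between the lane C walls (plate at (200-345,127-210)). It still hangs by a millimetre or so, since Fz shows its weight. I'll lower it, release, and push.

```bash
cat >> h.py <<'E'
def seat(l,y=0):
    p=np.array(bot.read_ee_pos()); f0=bot.read_force()[2]; z=.0435
    for k in range(4):
        if bot.read_force()[2]>-1: break
        z-=.001; bot.servo_line(ln(l,-.082,z,y),.02)
    st("set"); bot.open_gripper(); bot.servo_line(ln(l,-.082,.10,y),.25); bot.close_gripper(20)
    bot.servo_line(ln(l,-.117,.10),.25); push(l)
E
python3 - <<'E'
from h import *
seat('C')
bot.servo_line(np.array(bot.read_ee_pos())-np.r_[LX*.012,0],.1)
s=shot("wrist","pu1"); cv2.imwrite("pics/pu1z.png",s["pixels"][60:400,130:630,::-1])
for x in (.0,.02,.04,.06): print(x,proj(s,ln('C',x,.089)),proj(s,ln('C',x,.097)))
E
```

```text
set t37.1 [0.4115 0.2614 0.043 ] F [ 0.7142 -0.6971  4.4195] w0.157
pushing t41.3 [0.4567 0.2595 0.031 ] F [ 0.1076  0.3749 -0.6447] w0.002
stop x=0.032 f=-10.8 t47.8 [0.5071 0.258  0.0309] F [-10.9894  -0.4781   7.7844] w0.002
0.0 [314.3742 352.5349] [313.9026 367.6635]
0.02 [375.0216 352.58  ] [378.3283 367.7119]
0.04 [435.6723 352.6252] [442.7578 367.7603]
0.06 [496.3264 352.6704] [507.1911 367.8087]
```

View pics/pu1z.png

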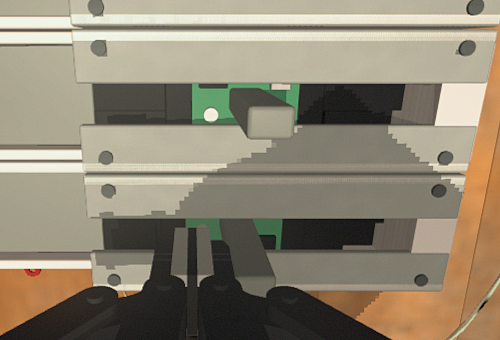

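Run:
```python
from h import *
s=np.load("pics/pu1.npz")
for l,xs in (('B',(.0266,)),('C',(.02,.024,.028))):
  for x in xs:
    for z in(.089,.097): print(l,x,z,*[proj(s,ln(l,x+dx,z,dy)).round(0)-[130,60] for dx,dy in ((-.007,-.005),(.007,-.005),(.007,.005))])
im=s["pixels"][290:365,330:430,::-1]; cv2.imwrite("pics/pu1c.png",cv2.resize(im,None,fx=5,fy=5))
```

```text
B 0.0266 0.089 [250. 140.] [298. 140.] [301. 106.]
B 0.0266 0.097 [254. 147.] [305. 147.] [309. 110.]
C 0.02 0.089 [223. 306.] [265. 306.] [267. 279.]
C 0.02 0.097 [225. 321.] [270. 321.] [272. 294.]
C 0.024 0.089 [235. 306.] [277. 306.] [279. 279.]
C 0.024 0.097 [238. 321.] [283. 321.] [285. 294.]
C 0.028 0.089 [247. 306.] [289. 306.] [292. 279.]
C 0.028 0.097 [251. 321.] [295. 321.] [298. 294.]
```

View pics/pu1c.png

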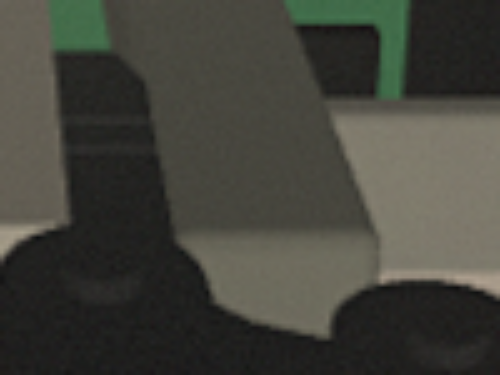

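The post top's upper edge is at crop row 277, against a prediction of 279 if seated and 294 if not, so carrier 1 is down in lane C's nest at x ≈ 23 mm. Next is slot 2 to lane A. I'll re-measure the boards numerically first, in case one was knocked, and check seating by touching the post top.

```bash
cat >> h.py <<'E'
def boards(name):
    s=shot("wrist",name); m=cv2.inRange(cv2.cvtColor(s["pixels"],cv2.COLOR_RGB2HSV),(60,80,60),(85,255,255))
    m=cv2.morphologyEx(m,cv2.MORPH_CLOSE,np.ones((9,9))); out=[]
    for k in cv2.findContours(m,cv2.RETR_EXTERNAL,cv2.CHAIN_APPROX_NONE)[0]:
        if cv2.contourArea(k)<200: continue
        P=np.array([ray(s,u,.022)[:2] for u in k[:,0,:]],np.float32); (c,w,a)=cv2.minAreaRect(P*1000); d=np.array(c)/1000-RO
        print("board rack xy",d@RX,d@RY,"world",c,"size",w,a); out.append((d@RX,d@RY))
    return out
def touch(l,x,z0=.075):
    bot.servo_line(ln(l,x,z0+.02),.2); bot.servo_line(ln(l,x,z0),.1); f0=np.mean([bot.read_force()[2] for _ in range(3)]); z=z0
    while z>.055:
        z-=.0015; bot.servo_line(ln(l,x,z),.03); f=np.mean([bot.read_force()[2] for _ in range(2)])
        if f-f0>3: break
    st("touch"); print("post top z",bot.read_ee_pos()[2]+.0287)
    bot.servo_line(ln(l,x,.13),.25)
E
python3 - <<'E'
from h import *
p=np.array(bot.read_ee_pos()); bot.servo_line(p+[0,0,.15],.3); bot.open_gripper()
transit([.48,-.17,.33],1.76); b=boards("rack3")
c=[q for q in b if abs(q[0])<.004 and abs(q[1])<.004]
if c:
    pick_rack(*c[0]); transit(ln('A',-.082,.2),LYAW); place_deck('A')
st()
E
```

```text
board rack xy 0.00010649942016598298 0.05250137509765626 world (499.6660461425781, -261.03680419921875) size (45.31175994873047, 37.14308166503906) 17.64533042907715
board rack xy -0.0001158265991211119 0.0001251233276367232 world (483.64886474609375, -211.18304443359375) size (45.479454040527344, 36.292076110839844) 17.993215560913086
grip t54.0 [ 0.4837 -0.2112  0.0271] F [-0.1528  0.2767  1.6763] w0.152
lifted t55.0 [ 0.4829 -0.211   0.1987] F [-0.004  -0.4911 -3.5016] w0.151
placed t58.8 [0.4145 0.3728 0.0435] F [-0.3418 -0.2903 -2.1918] w0.150
 t58.8 [0.4145 0.3728 0.0435] F [-0.3418 -0.2903 -2.1918] w0.150
```

Run:
```python
from h import *
seat('A')
p=np.array(bot.read_ee_pos()); x=(p[:2]-LO['A'])@LX-.040
bot.servo_line(p-np.r_[LX*.006,0],.1); bot.servo_line(p-np.r_[LX*.006,0]+[0,0,.07],.3)
touch('A',x+.016)
```

```text
set t59.1 [0.4148 0.3733 0.0431] F [-0.296  -1.1681  5.3284] w0.152
pushing t63.2 [0.4602 0.3714 0.0311] F [-0.4458  0.2365  0.658 ] w0.002
stop x=0.024 f=-5.6 t68.7 [0.504  0.3699 0.031 ] F [-5.4519 -0.2942  1.6911] w-0.002
touch t72.5 [0.5201 0.3695 0.0603] F [-0.693   0.3054  3.8925] w0.000
post top z 0.08902504398480121
```

Carrier 2 is seated too: its post top is at 89.0 mm, exactly the seated height. Now the finished carrier from lane B to slot 1.

Run:
```python
from h import *
bot.open_gripper(); x=.0266
bot.servo_line(ln('B',x,.13),.2); bot.servo_line(ln('B',x,ZG+.008),.12)
bot.close_gripper(40); st("grip")
bot.servo_line(ln('B',x,ZG+.008+.0115),.05); st("up")
bot.servo_line(ln('B',-.082,ZG+.008+.0115),.06); st("back")
bot.servo_line(ln('B',-.082,.20),.2); st("out")
transit(rk(0,-.053,.2),RYAW); bot.servo_line(rk(0,-.053,ZG+.018),.15); st("above")
z=ZG+.018
while z>ZG-.002:
    z-=.0015; bot.servo_line(rk(0,-.053,z),.03)
    f=np.mean([bot.read_force()[2] for _ in range(2)]); 
    if f>1: break
st("down z=%.4f f=%.1f"%(z,f))
```

```text
grip t75.7 [0.5212 0.3136 0.035 ] F [-0.5596 -0.446   0.458 ] w0.154
up t76.1 [0.5213 0.3137 0.0468] F [ 0.0355 -0.7447 -1.8196] w0.154
back t78.1 [0.4129 0.3173 0.0465] F [-0.296   0.393  -2.1008] w0.152
out t79.0 [0.4123 0.3167 0.1989] F [ 0.1857 -0.2765 -2.8004] w0.153
above t82.4 [ 0.4678 -0.1609  0.0459] F [ 0.825   0.6719 -1.7241] w0.149
down z=0.0255 f=12.8 t85.6 [ 0.4676 -0.161   0.0266] F [-4.8813  1.1053 12.7667] w0.152
```

Run:
```python
from h import *
bot.open_gripper(); bot.servo_line(rk(0,-.053,.16),.25)
bot.move_pose([.48,-.17,.33],V(1.76)); b=boards("rack4")
c=[q for q in b if abs(q[0])<.004 and abs(q[1]-.053)<.004]
if c:
    pick_rack(*c[0]); transit(ln('B',-.082,.2),LYAW); place_deck('B')
st()
```

```text
board rack xy 0.00014110394287109926 0.05269213843383788 world (499.6922607421875, -261.2288513183594) size (45.533321380615234, 36.716514587402344) 17.983060836791992
board rack xy 0.0003184558410644407 -0.05231906620178222 world (466.98651123046875, -161.46815490722656) size (44.66084289550781, 36.39788818359375) 18.052427291870117
grip t90.4 [ 0.4998 -0.2613  0.0271] F [ 0.3412 -0.8126  0.0205] w0.151
lifted t91.4 [ 0.499  -0.2611  0.1987] F [-0.4071  0.7741 -3.1226] w0.153
placed t95.4 [0.4126 0.3173 0.0435] F [ 0.4393  0.2638 -2.5797] w0.153
 t95.4 [0.4126 0.3173 0.0435] F [ 0.4393  0.2638 -2.5797] w0.153
```

Run:
```python
from h import *
seat('B')
p=np.array(bot.read_ee_pos()); x=(p[:2]-LO['B'])@LX-.040
bot.servo_line(p-np.r_[LX*.006,0],.1); bot.servo_line(p-np.r_[LX*.006,0]+[0,0,.07],.3)
touch('B',x+.016)
touch('C',.022)
bot.move_pose([.49,.33,.36],V(1.54)); s=shot("wrist","test2")
cv2.imwrite("pics/test2z.png",cv2.resize(s["pixels"][105:260,215:430,::-1],None,fx=3.6,fy=3.6,interpolation=cv2.INTER_CUBIC))
```

```text
set t95.6 [0.413  0.3177 0.043 ] F [0.6572 0.3981 2.5579] w0.154
pushing t99.8 [0.4583 0.3158 0.031 ] F [-0.8269  0.493   0.0067] w0.001
stop x=0.038 f=-9.2 t107.0 [0.5152 0.314  0.0309] F [-9.083  -1.641   5.9748] w-0.002
touch t111.0 [0.5316 0.3138 0.0601] F [-3.5212 -3.259  13.8167] w0.002
post top z 0.08877869882264726
touch t114.8 [0.5152 0.2577 0.0603] F [-0.2566  0.4325  3.429 ] w0.001
post top z 0.08901023118114001
```

All three carriers are seated: B's post top is at 88.8 mm and C's at 89.0 mm. Next I check the finished carrier, then lower the finger.

Run:
```python
from h import *
transit([.48,-.17,.33],1.76); b=boards("rack5")
bot.move_pose(rk(.13,.1115,.20),V(RYAW)); bot.servo_line(rk(.13,.1115,.038),.12); st()
for x in (.115,.10,.085,.07,.06,.054): bot.servo_line(rk(x,.1115,.038),.06); st(x)
bot.servo_line(rk(.075,.1115,.038),.1); bot.servo_line(rk(.09,.1115,.22),.2)
bot.move_pose([.48,-.17,.33],V(1.76)); b=boards("rack6"); s=np.load("pics/rack6.npz"); t=np.load("pics/test2.npz")
print("knob down px",proj(s,rk(.036,.1115,.08))-[220,110])
a=cv2.resize(s["pixels"][110:340,220:400],(400,511)); e=cv2.resize(t["pixels"][105:260,215:430],(400,288))
o=np.zeros((511,800,3),np.uint8);o[:,:400]=a;o[:288,400:]=e;cv2.imwrite("pics/final.png",o[:,:,::-1])
```

```text
board rack xy 0.0004770422363280925 -0.05227469968566895 world (466.8495178222656, -161.55946350097656) size (45.19968795776367, 36.28765106201172) 18.517568588256836
 t120.8 [ 0.3948 -0.3577  0.0387] F [-0.3187 -0.7906  0.5622] w-0.003
0.115 t121.2 [ 0.4087 -0.3531  0.0382] F [-4.6587 -2.5948  1.9043] w-0.005
0.1 t121.6 [ 0.4233 -0.3483  0.0382] F [-2.2712 -1.9332  1.2321] w-0.006
0.085 t122.0 [ 0.4376 -0.3428  0.0378] F [-0.2634 -0.5409 -0.531 ] w-0.003
0.07 t122.4 [ 0.4519 -0.3384  0.038 ] F [-0.4281  0.0072 -0.4975] w0.002
0.06 t122.8 [ 0.4615 -0.3354  0.038 ] F [ 0.5133 -0.2394 -0.1247] w-0.001
0.054 t123.0 [ 0.4642 -0.3351  0.0375] F [-9.2831 -1.651   3.878 ] w0.001
board rack xy 0.0003939117126464506 -0.0521848982635498 world (466.95635986328125, -161.6190643310547) size (45.01371765136719, 36.177642822265625) 17.993301391601562
knob down px [ 81.4296 203.7094]
```

View pics/final.png

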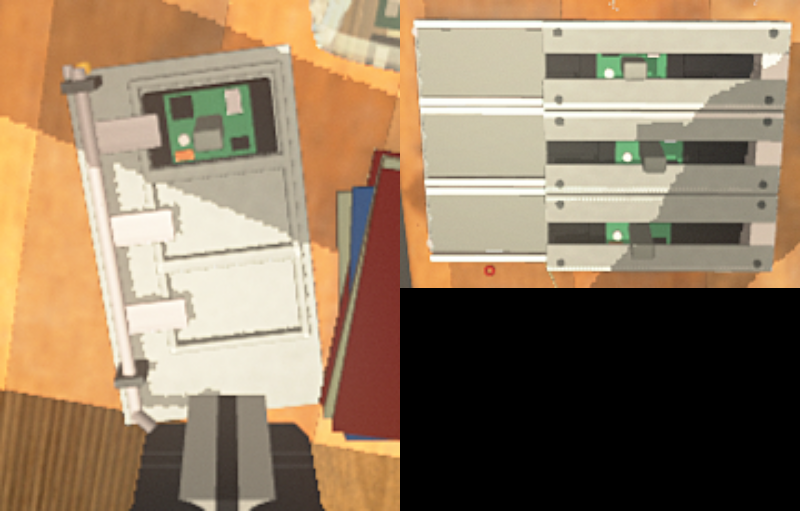

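The picture shows the finished carrier flat in slot 1 with the prongs down on it, the other two slots empty, and three boards with their posts in the three lanes.

```bash
python3 -c "
from h import *
print(bot.hand_in(),bot.read_t())"
```

```text
the job is handed in; nothing more can be done
the job is handed in; nothing more can be done
```

The job is handed in: the three waiting carriers are seated in lanes A, B and C, the finished one lies in slot 1 with the finger down over it, and the last reading was t ≈ 123 s of the 210 s; the hand-in returned no verdict.

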